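# Square a tube block against the bench fence

## Task

Without grasping or lifting anything, push the heavy aluminium tube block with the fingertips or the outside of the fingers: turn it round by pushing at its corners and bring it up to the fence screwed to the bench, until one of its long sides (either one) lies flat against the fence with neither end of the block sticking out past the fence. Do not touch its black lifting knob, keep it flat on the bench, and leave the flask, timer, marker pen and bottle where they are.

Things in the scene. Friction and masses are not known exactly. Their poses are not given: they have to be found in the camera images.
- block: Loose rectangular aluminium dry-bath block, 140 (its x) x 96 (its y) x 45 mm high, upright sides, 0.65 to 1 kg, with twelve 13 mm wells in its top and a black knob in the middle of the top. Origin at the centre of its underside; x runs along its length, z up. It starts lying flat with a short end towards the fence, its length within about 30 degrees of square to the fence, leaning to either side. It slides and turns only while pushed and stops at once.
- lift_knob: Black round lifting knob, 24 mm across, fixed to the middle of the block's top (origin on the block's top at its centre, 45 mm above the bench); its top is 67 mm above the bench. Not to be touched.
- fence: Fixed aluminium angle, 220 mm long (its x) and 30 mm high. Origin at bench level at the middle of its stop face: the stop face is the upright plane y = 0 of this frame and looks to its +y, roughly the robot's left, the side on which the block stands. Its 44 mm wide foot with screws lies behind the face, on -y.
- flask: Small lying culture flask with pink medium and teal cap, about 100 x 51 x 29 mm, loose; origin at its underside. Bystander behind the fence.
- timer: White square bench timer, 66 x 66 x 18 mm, loose; origin at its underside. Bystander behind the fence.
- marker: Marker pen lying on the bench, 135 x 16 x 17 mm, loose; origin at its underside. Bystander to the left of the block.
- bottle: Upright bottle with orange cap, 60 mm across and 124 mm high, loose; origin at its underside. Bystander to the left of the block, beyond the marker.

How it is judged:
By the outcome, as a careful person would: the job done as asked, in the order asked, and still so for the second after the job is handed in, with the robot touching nothing.
It also fails if it takes over 67 s, if anything falls off the work surface, if the arm or the gripper's body presses on something with over 40 N, if the wrist force passes 120 N, or if a joint passes its speed limit or range.

## Robot

A 6-joint arm with a two-finger parallel gripper is mounted at the origin on a cart in front of the work surface, level with it; the furniture and walls round the work are solid. World frame = base frame: x ahead of the robot, y to its left, z up, the work surface at z = 0. Lengths are in mm, angles in degrees, forces in N, time in s.
With the tool pointing down it reaches from about 300 to 850 mm from the base axis. Payload 4.2 kg.
Tool frame: the origin (TCP) lies between the finger pads; the fingertips stand 11 mm ahead of it and the grasp point (between the pads) lies 8 mm behind it (env.tips_ahead is the distance from the TCP to the fingertips, in mm); z points along the fingers, y is the line along which they close (so a half turn about z gives the same grasp; the last joint's range is limited). The gripper opens to 91 mm and grips with 3 to 60 N. Pads are 32 mm wide; open, the fingers measure 118 mm over their backs; the gripper's body (76 mm by 178 mm) begins 60 mm behind the grasp point.
Start: joints at [62.109, 18.312, 89.639, -0, 72.044, -1.146], TCP at [258.772, 513.497, 224.976] pointing down, gripper open.
Joint ranges: [-177.97, 177.97], [-48.28, 115.42], [12.27, 149.76], [-77.06, 257.06], [2.81, 150.46], [-146.56, 146.56]. Speed limits (degrees/s): [147.25, 147.25, 180, 180, 180, 180].

## Interface

Orientations are given as [roll, pitch, yaw] about the fixed x, y, z axes, in that order (R = Rz(yaw) Ry(pitch) Rx(roll)).
In Python, from workcell import env, cams gives the robot as it stands.
- The arm moves only by the tool step_arm, never from a script. Its arguments are lists of equal length, an entry for each row: "linear": the shift along the tool's x, y, z in units of 30 cm (1.0 is 30 cm), a list of three; "turn": the turn about the tool's z in units of 360 degrees (1.0 is 360 degrees). In form: {"linear": [[tx, ty, tz], ...], "turn": [turn, ...]}. A call has 1 to 20 rows; each row is the pose to reach, as a shift and turn from the pose commanded when the call began, along the tool's axes at that moment, turning the shorter way round; what a row does not reach only later rows make up. A row lasts 1/8 s, in which the tool goes at most 62.5 mm and 10.7 degrees, less where a joint would pass 70% of its speed; a pose out of reach is approached as far as the arm can. A call with a number of a shift or a turn outside -1 to 1 is refused whole. A call with a gripper value outside its range is refused whole. "fingers" is the closure, from -1 (fully open) to 1 (shut), so that 0 is half open, set as the call begins (left out, the last holds). The fingers move at their own pace and stop on an object; "force" is the grip in N (left out, the last holds). Time passes only in rows, so rows that repeat a pose let the fingers close. It gives the time, the measured TCP pose, the force, the opening and the grip force at its end, in the units of the state.
- env.state(): the state, without advancing time (a new reading comes with each control period).
- cams.grab_frame(name): name is "scene" or "top" or "wrist"; returns a dict with "color" (400x640x3 uint8, blue, green, red), "fx", "fy", "cx", "cy" (pixels), "extrinsics" (4x4, takes a point from camera to world coordinates); the wrist camera has in their place "tool_from_camera" (4x4, takes a point from camera to tool coordinates, whose origin is the TCP and whose axes are the flange's). Camera axes: x right, y down, z forward; pixel columns grow to the right and rows downward; lengths in mm; the calibration is good to about 2 mm. The wrist camera is an equidistant fisheye: a pixel r from the principal point sees the ray r / f radians off the axis. A picture is of the moment at which its call begins: read the wrist's pose just before it. There is no depth.
- env.job_done(): hands the job in; it is judged then, once.
The state is a dict: "time_s": time; "qpos": joint angles; "qvel": joint speeds; "effort": joint torques, N m; "ee_pos": TCP position; "ee_rot": TCP orientation; "force": force on the tool from outside, world axes, zero at the start; "torque": the same for the moment, N m; "gripper_width": finger opening in mm; "gripper_force": force on a finger pad.
Only numpy, scipy, OpenCV 4.12 (cv2) and the standard library are available. Lean on these libraries where they do the work, as an engineer would, in place of code of your own. Each camera call takes 0.05 s, during which the arm holds its last target. There are 200 camera calls.

## Working session

There is one attempt and no reset: what is moved stays moved. The work goes in short steps, Python scripts to look and compute and a tool call to move; the robot and the scene stay as the last step left them, time stands still between calls to the robot, and variables do not carry over. Pictures are saved under pics/ and viewed, at most 10 in all, crops included, and the job is handed in when it is done.

Besides the shell and the picture viewer there is one more tool, called after "Emit:" as name(argument=value, ...), one argument or row to a line, values as JSON. step_arm: Moves the arm, as the interface text tells. Its arguments: {"type":"object","properties":{"linear":{"type":"array"},"turn":{"type":"array"},"fingers":{"type":"number"},"force":{"type":"number"}},"required":["linear","turn"]}

```bash
mkdir -p pics; ls
python3 - <<'E'
from workcell import env,cams
import cv2,numpy as np
np.set_printoptions(precision=4,suppress=True)
s=env.state();print(s['time_s'],s['ee_pos'],s['ee_rot'],s['gripper_width'])
for n in('top','scene'):
    f=cams.grab_frame(n);cv2.imwrite(f'pics/{n}0.png',f['color']);print(n,f['fx'],f['fy'],f['cx'],f['cy'],np.array(f['extrinsics']).tolist())
E
```

```text
pics
0.0 [258.5479 513.0462 224.13  ] [-179.8999   -0.0006  153.2545] 91.7180085076708
top 416.75898792284994 416.75898792284994 321.7937915704695 196.6077208652822 [[-0.02462137958927432, -0.9920156643160081, 0.12368795179317243, 384.5122942044031], [-0.9996450647651925, 0.023171637716760632, -0.013146090525981563, 122.11844991342441], [0.010175075317410413, -0.12396772546591499, -0.9922340806911907, 1303.354542885334], [0.0, 0.0, 0.0, 1.0]]
scene 393.15038718356556 393.15038718356556 320.2100865715362 202.87061019953924 [[0.8667771009394308, -0.32113354830591684, 0.38153728708933193, 178.237374644085], [-0.4985118802863813, -0.5371785233974271, 0.6803860222064358, -523.8795132260983], [-0.013541141029193482, -0.7799438942340733, -0.6257029321863662, 657.3216061994451], [0.0, 0.0, 0.0, 1.0]]
```

View pics/top0.png

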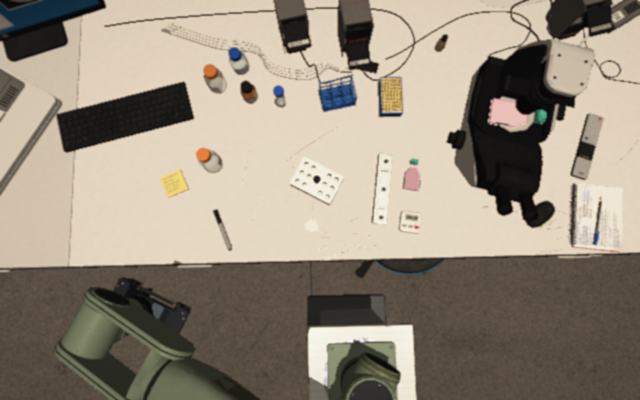

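View pics/scene0.png

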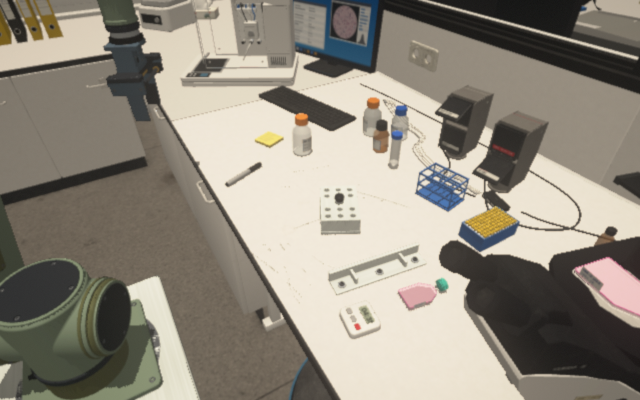

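The block is at about (317,180) in the top view, the fence at (382,188), the marker at (222,229) and the bottle at (208,160). I'll enlarge this area to measure it.

```bash
cat > h.py <<'E'
import cv2,numpy as np
from workcell import env,cams
np.set_printoptions(precision=1,suppress=True)
def ray(f,uv,z):
    uv=np.asarray(uv,float).reshape(-1,2);E=np.array(f['extrinsics'])
    d=np.c_[(uv[:,0]-f['cx'])/f['fx'],(uv[:,1]-f['cy'])/f['fy'],np.ones(len(uv))]@E[:3,:3].T
    return (E[:3,3]+d*((z-E[2,3])/d[:,2])[:,None])[:,:2]
E
python3 - <<'E'
from h import *
c=cv2.imread('pics/top0.png')[130:260,270:440]
cv2.imwrite('pics/crop0.png',cv2.resize(c,None,fx=4.5,fy=4.5,interpolation=cv2.INTER_CUBIC))
b=c.astype(int)
for y,x in((180,345-0),(170,300),(180,325),(188,376),(200,386),(150,360)): print((x,y),b[y-130,x-270])
E
```

```text
(345, 180) [195 216 229]
(300, 170) [182 203 212]
(325, 180) [221 237 241]
(376, 188) [187 207 214]
(386, 200) [227 239 243]
(360, 150) [194 216 229]
```

View pics/crop0.png

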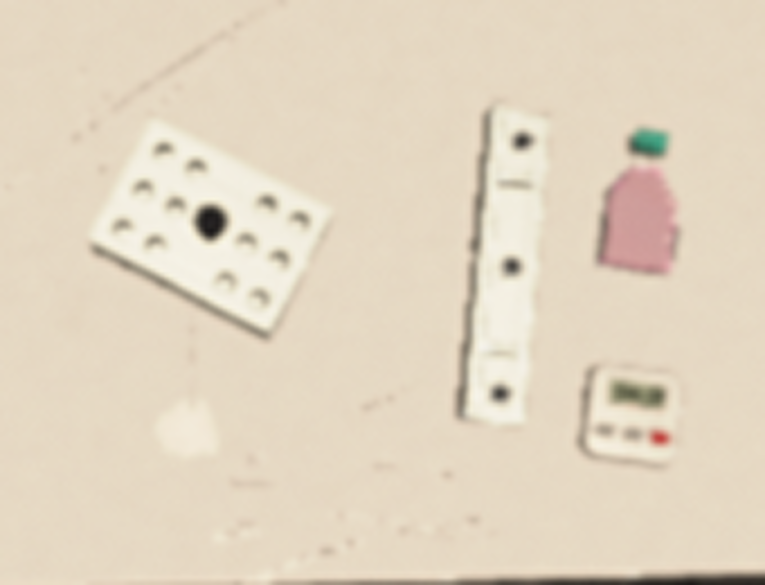

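The crop shows the block's top with corners near (150,118), (332,210), (270,335), (92,245), and the fence's stop face as the left edge from (490,108) to (462,415). I'll segment by whiteness.

```bash
cat >> h.py <<'E'
def white(f):
    b=cv2.resize(f['color'],None,fx=4,fy=4,interpolation=cv2.INTER_CUBIC).astype(int)
    return ((b[...,2]-b[...,0]<27)&(b[...,0]>150)).astype(np.uint8)
def blobs(m,roi,amin=2500):
    x0,y0,x1,y1=[4*v for v in roi];k=np.zeros_like(m);k[y0:y1,x0:x1]=m[y0:y1,x0:x1]
    k=cv2.morphologyEx(k,cv2.MORPH_OPEN,np.ones((5,5)))
    return sorted([c for c in cv2.findContours(k,cv2.RETR_EXTERNAL,cv2.CHAIN_APPROX_NONE)[0] if cv2.contourArea(c)>amin],key=cv2.contourArea)[::-1]
def world(f,c,z): return ray(f,(c.reshape(-1,2)-1.5)/4,z)
def rect(p):
    (c,s,a)=cv2.minAreaRect(p.astype(np.float32));b=cv2.boxPoints((c,s,a))
    e=max((b[1]-b[0],b[2]-b[1]),key=np.linalg.norm);return np.array(c),sorted(s),np.degrees(np.arctan2(e[1],e[0]))%180,b
E
cat > look.py <<'E'
import sys
from h import *
f=cams.grab_frame('top');m=white(f)
for c in blobs(m,(255,130,440,240)):
    for z in(45,30):
        r=rect(world(f,c,z));print('z',z,r[0],np.array(r[1]),'ang %.1f'%r[2],r[3].tolist() if len(sys.argv)>1 else '')
E
python3 - <<'E'
from h import *
f=cams.grab_frame('top');m=white(f)
for c in blobs(m,(280,130,440,240)):
    q=(c.reshape(-1,2)-1.5)/4
    print('blob',q.mean(0),cv2.contourArea(c)/16)
    for z in(45,30,0):
        r=rect(world(f,c,z));print(z,r[0],np.array(r[1]),'%.1f'%r[2],np.round(r[3],1).tolist())
    # left edge
hsv=cv2.cvtColor(f['color'],cv2.COLOR_BGR2HSV)
f2=f['color'].astype(int)
dark=(f2.sum(2)<180).astype(np.uint8)
n,l,st,ce=cv2.connectedComponentsWithStats(dark[130:240,200:350])
for i in range(1,n):
    if st[i,4]>8: print('dark',st[i],ce[i]+[200,130],ray(f,ce[i]+[200,130],67),ray(f,ce[i]+[200,130],10))
o=((hsv[...,0]<14)&(hsv[...,1]>150)&(hsv[...,2]>120)).astype(np.uint8)
n,l,st,ce=cv2.connectedComponentsWithStats(o)
for i in range(1,n):
    if st[i,4]>40: print('orange',ce[i],ray(f,ce[i],124))
cv2.imwrite('pics/mask.png',m[500:1000,1050:1780]*255)
E
```

```text
blob [316.2 179.1] 1311.25
45 [595.5 120.3] [ 92.9 139.4] 60.9 [[521.0999755859375, 82.0], [602.2000122070312, 36.79999923706055], [670.0, 158.6999969482422], [588.9000244140625, 203.8000030517578]]
30 [598.1 120.3] [ 94.  141.1] 60.9 [[522.7000122070312, 81.5999984741211], [604.7999877929688, 35.79999923706055], [673.4000244140625, 159.10000610351562], [591.2999877929688, 204.8000030517578]]
0 [603.1 120.3] [ 96.2 144.4] 60.9 [[525.9000244140625, 80.5999984741211], [610.0, 33.79999923706055], [680.2000122070312, 160.0], [596.2000122070312, 206.8000030517578]]
blob [382.5 184.5] 725.40625
45 [561.4 -80.2] [ 41.6 214.5] 172.5 [[452.3999938964844, -86.80000305175781], [665.0, -114.9000015258789], [670.5, -73.5999984741211], [457.79998779296875, -45.599998474121094]]
30 [563.5 -82.6] [ 42.1 217.1] 172.5 [[453.20001220703125, -89.30000305175781], [668.4000244140625, -117.69999694824219], [673.9000244140625, -75.9000015258789], [458.70001220703125, -47.599998474121094]]
0 [567.7 -87.5] [ 43.1 222.2] 172.5 [[454.79998779296875, -94.30000305175781], [675.0999755859375, -123.30000305175781], [680.7000122070312, -80.5999984741211], [460.3999938964844, -51.599998474121094]]
dark [114  47   5   5  20] [316.3 178.9] [[592.6 120.9]] [[602.2 120.9]]
dark [14 81  7 12 35] [217.3 216.5] [[486.5 416.9]] [[491.2 430.5]]
orange [209.8  70.8] [[913.9 428.1]]
orange [203.1 154.5] [[661.6 445.1]]
```

View pics/mask.png

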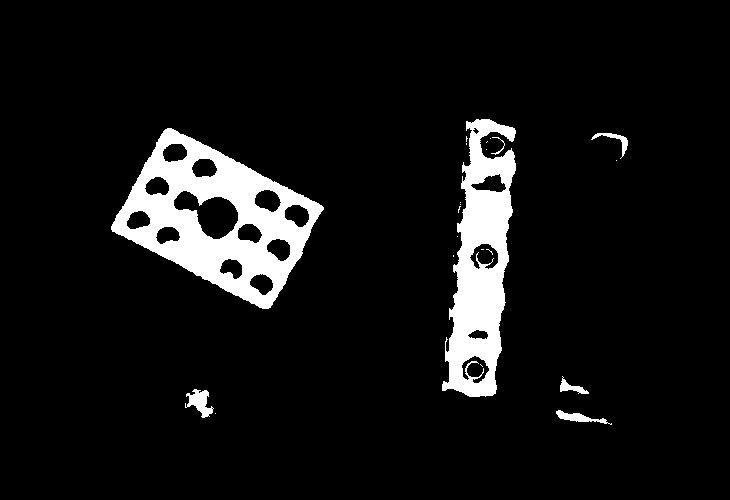

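Estimates: block centre (595,120), long axis at 61°; fence face runs through (566,-62) at -7.5°. My plan has three steps:
1. Close the fingers and push side A at its far end, turning the block about -68°.
2. Open the fingers and push the block square to the fence with both.
3. Check the result from the cameras.

```bash
cat > mv.py <<'E'
import numpy as np
# cur, targets: (x,y,z,yaw); prints rows (tx,ty,tz in 300 mm, turn in rev)
def rows(cur,T):
    a=np.radians(cur[3]);tx=np.array([np.cos(a),np.sin(a)]);ty=np.array([np.sin(a),-np.cos(a)])
    L=[];U=[]
    for t in T:
        d=np.array(t[:2])-cur[:2];L.append([round(float(d@tx)/300,3),round(float(d@ty)/300,3),round((cur[2]-t[2])/300,3)])
        U.append(round((((cur[3]-t[3])+180)%360-180)/360,4))
    print(L);print(U)
def body(c,ang,uv,z):
    a=np.radians(ang);u=np.array([np.cos(a),np.sin(a)]);v=np.array([-u[1],u[0]])
    return (*(np.array(c)+uv[0]*u+uv[1]*v),z,ang+90)
E
python3 - <<'E'
from mv import *
cur=(258.8,513.5,225,153.25);c=(595,120);A=60.9
p=body(c,A,(58,84),225);print(p)
rows(cur,[p,p[:2]+(21,p[3])])
E
```

```text
(np.float64(549.8105853295833), np.float64(211.53096089163017), 225, 150.9)
[[-1.319, -0.462, 0.0], [-1.319, -0.462, 0.68]]
[0.0065, 0.0065]
```

Emit:
step_arm(
  linear=[
    [-0.66,-0.23,0],
    [-0.66,-0.23,0],
    [-0.66,-0.23,0],
    [-0.66,-0.23,0],
    [-0.66,-0.23,0],
  ],
  turn=[0.0065,0.0065,0.0065,0.0065,0.0065],
  fingers=1,
  force=20,
)

```text
time_s: 0.78
ee_pos: [405.4, 361.5, 224.7]
ee_rot: [-180.0, -0.0, 150.7]
force: [-0.1, 0.8, 0.6]
gripper_width: 44.1
gripper_force: 0.0
```

Run:
```python
from mv import *
cur=(404.8,362.3,225,150.9);c=(595,120);A=60.9
p=body(c,A,(58,84),225)
rows(cur,[p,p[:2]+(21,p[3])])
```

```text
[[-0.667, -0.204, 0.0], [-0.667, -0.204, 0.68]]
[0.0, 0.0]
```

Emit:
step_arm(
  linear=[
    [-0.667,-0.204,0],
    [-0.667,-0.204,0],
    [-0.667,-0.204,0],
    [-0.667,-0.204,0.2],
    [-0.667,-0.204,0.4],
    [-0.667,-0.204,0.55],
    [-0.667,-0.204,0.64],
    [-0.667,-0.204,0.68],
    [-0.667,-0.204,0.68],
  ],
  turn=[0,0,0,0,0,0,0,0,0],
)

```text
time_s: 1.9
ee_pos: [549.3, 212.7, 20.7]
ee_rot: [-180.0, -0.0, 151.0]
force: [0.0, 0.2, 0.6]
gripper_width: 0.8
gripper_force: 0.0
```

Run:
```python
from h import *
s=env.state();print(s['time_s'],s['ee_pos'],s['ee_rot'],s['gripper_width'],s['force'])
f=cams.grab_frame('scene');g=cams.grab_frame('wrist')
a=cv2.resize(f['color'][150:330,220:480],None,fx=2,fy=2)
b=cv2.resize(g['color'],(520,325));cv2.imwrite('pics/p1.png',np.hstack([a[:325],b])[:, :1040])
cv2.imwrite('pics/p1.png',cv2.resize(np.vstack([a[:280],b[:320]]),None,fx=0.98,fy=0.98))
```

```text
1.9 [549.3 212.7  20.7] [-180.   -0.  151.] 0.7902920734195135 [0.  0.2 0.6]
```

View pics/p1.png

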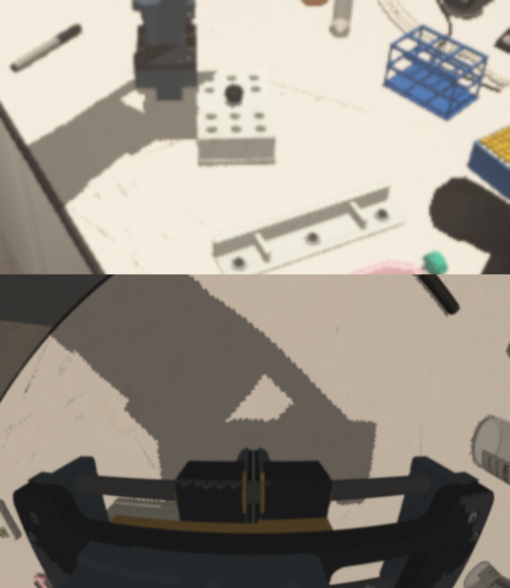

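The closed fingers stand beside side A, level with its far end, clear of the knob. Next is the first half of the turn.

Run:
```python
from mv import *
c=np.array((595,120.));A=60.9
cur=body(c,A,(58,84),21)
T=[body(c,A,(58,v),21) for v in(76,69,65)]
P=np.array(body(c,A,(-35,0),0)[:2])
for d in range(4,41,4):
    a=np.radians(A-d);cc=P+35*np.array([np.cos(a),np.sin(a)]);T.append(body(cc,A-d,(58,64),21))
print(T[-1],cc);rows(cur,T)
```

```text
(np.float64(642.0280458405775), np.float64(182.38369248702975), 21, 110.9) [610.67541829 101.90380217]
[[-0.027, 0.0, 0.0], [-0.05, 0.0, 0.0], [-0.063, 0.0, 0.0], [-0.089, 0.014, 0.0], [-0.112, 0.027, 0.0], [-0.136, 0.038, 0.0], [-0.16, 0.047, 0.0], [-0.186, 0.054, 0.0], [-0.211, 0.06, 0.0], [-0.237, 0.064, 0.0], [-0.263, 0.066, 0.0], [-0.29, 0.066, 0.0], [-0.316, 0.065, 0.0]]
[0.0, 0.0, 0.0, 0.0111, 0.0222, 0.0333, 0.0444, 0.0556, 0.0667, 0.0778, 0.0889, 0.1, 0.1111]
```

Emit:
step_arm(
  linear=[
    [-0.027,0,0],
    [-0.05,0,0],
    [-0.063,0,0],
    [-0.089,0.014,0],
    [-0.112,0.027,0],
    [-0.136,0.038,0],
    [-0.16,0.047,0],
    [-0.186,0.054,0],
    [-0.211,0.06,0],
    [-0.237,0.064,0],
    [-0.263,0.066,0],
    [-0.29,0.066,0],
    [-0.316,0.065,0],
    [-0.316,0.065,0],
  ],
  turn=[0,0,0,0.011,0.022,0.033,0.044,0.056,0.067,0.078,0.089,0.1,0.111,0.111],
)

```text
time_s: 3.75
ee_pos: [642.7, 182.7, 21.2]
ee_rot: [179.9, 0.0, 111.0]
force: [1.0, -0.8, 1.2]
gripper_width: 0.4
gripper_force: 0.5
```

Run:
```python
from h import *
s=env.state();print(s['time_s'],s['ee_pos'],s['ee_rot'],s['force'])
f=cams.grab_frame('top');cv2.imwrite('pics/p2.png',cv2.resize(f['color'][120:260,230:440],None,fx=3.5,fy=3.5))
for c in blobs(white(f),(255,130,366,240)):r=rect(world(f,c,45));print(r)
```

```text
3.75 [642.7 182.7  21.2] [179.9   0.  111. ] [ 1.  -0.8  1.2]
(array([624.6,  73.3]), [38.546321868896484, 137.7178192138672], np.float32(20.599827), array([[553.3,  67.1],
       [566.9,  31.1],
       [695.8,  79.5],
       [682.3, 115.6]], dtype=float32))
```

View pics/p2.png

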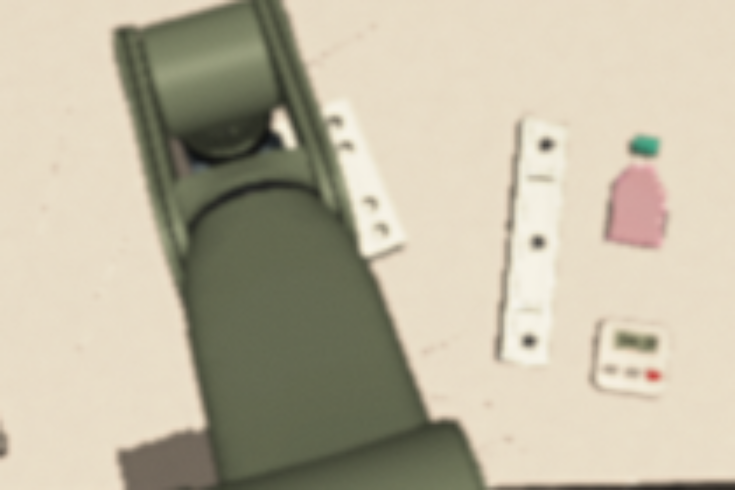

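Block is at about (615,99), angle 20.6°, flush with the tool. It is about 28 mm towards the fence's far (+x) end. I'll do the rest of the turn by pushing its far end face at the fence-side corner, which also brings it back along the fence.

Run:
```python
from mv import *
c=np.array((615,99.));A=20.6
cur=(642.0,182.4,21,110.9)
q=body(c,A,(106,-36),110);q=q[:3]+(200.6,)
b=(642-.357*18,182.4+.934*18,21,110.9)
rows(cur,[b,b[:2]+(110,110.9),q,q[:2]+(24,200.6)]);print(q)
cur=q[:2]+(24,200.6)
def B(c,A,uv):
    p=body(c,A,uv,24);return p[:3]+(A+180,)
T=[B(c,A,(u,-36)) for u in(98,91,87)]
a=np.radians(A);P=c+55*np.array([-np.sin(a),np.cos(a)])
for d in range(3,28,3):
    a=np.radians(A-d);cc=P-55*np.array([-np.sin(a),np.cos(a)]);T.append(B(cc,A-d,(86,-36)))
print(T[-1],cc);rows(cur,T)
```

```text
[[0.06, -0.0, 0.0], [0.06, -0.0, -0.297], [-0.349, 0.169, -0.297], [-0.349, 0.169, -0.01]]
[0.0, 0.0, -0.2492, -0.2492]
(np.float64(726.8886101309004), np.float64(102.59707144429538), 110, 200.6)
(np.float64(670.9690775547771), np.float64(50.46406565228528), 24, 173.6) [589.51791807  95.82603891]
[[0.027, -0.0, 0.0], [0.05, -0.0, 0.0], [0.063, -0.0, 0.0], [0.083, -0.015, 0.0], [0.1, -0.028, 0.0], [0.118, -0.041, 0.0], [0.136, -0.053, 0.0], [0.155, -0.064, 0.0], [0.174, -0.074, 0.0], [0.194, -0.083, 0.0], [0.215, -0.09, 0.0], [0.236, -0.097, 0.0]]
[0.0, 0.0, 0.0, 0.0083, 0.0167, 0.025, 0.0333, 0.0417, 0.05, 0.0583, 0.0667, 0.075]
```

Emit:
step_arm(
  linear=[
    [0.06,0,0],
    [0.06,0,-0.15],
    [0.06,0,-0.297],
    [-0.349,0.169,-0.297],
    [-0.349,0.169,-0.297],
    [-0.349,0.169,-0.297],
    [-0.349,0.169,-0.297],
    [-0.349,0.169,-0.297],
    [-0.349,0.169,-0.297],
    [-0.349,0.169,-0.297],
    [-0.349,0.169,-0.297],
    [-0.349,0.169,-0.297],
    [-0.349,0.169,-0.297],
    [-0.349,0.169,-0.15],
    [-0.349,0.169,-0.05],
    [-0.349,0.169,-0.01],
    [-0.349,0.169,-0.01],
  ],
  turn=[0,0,0,-0.249,-0.249,-0.249,-0.249,-0.249,-0.249,-0.249,-0.249,-0.249,-0.249,-0.249,-0.249,-0.249,-0.249],
)

```text
time_s: 5.92
ee_pos: [726.4, 103.7, 23.5]
ee_rot: [180.0, -0.1, -159.4]
force: [-0.5, 0.1, -0.3]
gripper_width: 0.5
gripper_force: 0.0
```

Emit:
step_arm(
  linear=[
    [0.027,0,0],
    [0.05,0,0],
    [0.063,0,0],
    [0.083,-0.015,0],
    [0.1,-0.028,0],
    [0.118,-0.041,0],
    [0.136,-0.053,0],
    [0.155,-0.064,0],
    [0.174,-0.074,0],
    [0.194,-0.083,0],
    [0.215,-0.09,0],
    [0.236,-0.097,0],
    [0.236,-0.097,0],
  ],
  turn=[0,0,0,0.008,0.017,0.025,0.033,0.042,0.05,0.058,0.067,0.075,0.075],
)

```text
time_s: 7.55
ee_pos: [671.4, 50.7, 24.9]
ee_rot: [180.0, 0.1, 173.6]
force: [0.7, -1.1, 0.7]
gripper_width: 0.6
gripper_force: 0.8
```

Run:
```python
from h import *
s=env.state();print(s['time_s'],s['ee_pos'],s['ee_rot'],s['force'],s['qpos'])
f=cams.grab_frame('top');cv2.imwrite('pics/p3.png',cv2.resize(f['color'][120:260,230:440],None,fx=3.5,fy=3.5))
for c in blobs(white(f),(255,130,366,240)):r=rect(world(f,c,45));print(r)
```

```text
7.55 [671.4  50.7  24.9] [180.    0.1 173.6] [ 0.7 -1.1  0.7] [  3.3  36.4  89.9  -0.   53.6 -80.2]
```

View pics/p3.png

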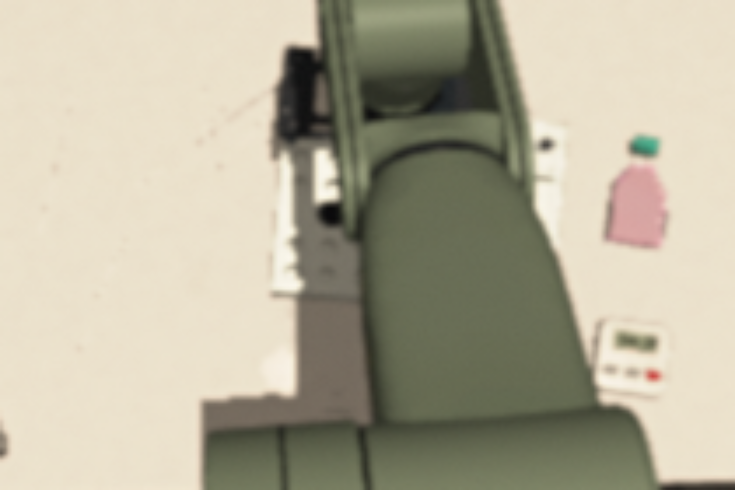

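The block is now close to parallel with the fence. Its knob at crop (330,213) puts the centre near (588,97), about centred along the fence. Next I'll withdraw, open the fingers, turn, and push square with both.

Run:
```python
from mv import *
c=np.array((589,96.));A=-7.5
cur=(671.0,50.5,24,173.6)
b=(671+18,50.5-2,24,173.6)
q=body(c,A,(0,92),130)
rows(cur,[b,b[:2]+(130,173.6),q,q[:2]+(21,82.5)]);print(q)
```

```text
[[-0.06, 0.0, 0.0], [-0.06, 0.0, -0.353], [0.283, 0.427, -0.353], [0.283, 0.427, 0.01]]
[0.0, 0.0, 0.2531, 0.2531]
(np.float64(601.0084096842447), np.float64(187.21292724639056), 130, 82.5)
```

Emit:
step_arm(
  linear=[
    [-0.06,0,0],
    [-0.06,0,-0.18],
    [-0.06,0,-0.353],
    [0.283,0.427,-0.353],
    [0.283,0.427,-0.353],
    [0.283,0.427,-0.353],
    [0.283,0.427,-0.353],
    [0.283,0.427,-0.353],
    [0.283,0.427,-0.353],
    [0.283,0.427,-0.353],
    [0.283,0.427,-0.353],
    [0.283,0.427,-0.353],
    [0.283,0.427,-0.353],
    [0.283,0.427,-0.353],
  ],
  turn=[0,0,0,0.253,0.253,0.253,0.253,0.253,0.253,0.253,0.253,0.253,0.253,0.253],
)

```text
time_s: 9.35
ee_pos: [600.4, 188.1, 129.8]
ee_rot: [-180.0, 0.0, 82.6]
force: [0.4, 0.3, 0.1]
gripper_width: 0.3
gripper_force: 0.0
```

Emit:
step_arm(
  linear=[
    [0,0,0],
    [0,0,0.15],
    [0,0,0.28],
    [0,0,0.34],
    [0,0,0.363],
    [0,0,0.363],
  ],
  turn=[0,0,0,0,0,0],
  fingers=-1,
)

```text
time_s: 10.1
ee_pos: [601.3, 188.2, 21.6]
ee_rot: [179.9, -0.0, 82.5]
force: [0.0, 0.3, -0.5]
gripper_width: 57.8
gripper_force: 0.0
```

Run:
```python
from h import *
s=env.state();print(s['time_s'],s['ee_pos'],s['ee_rot'],s['force'],s['gripper_width'])
f=cams.grab_frame('top');cv2.imwrite('pics/p4.png',cv2.resize(f['color'][120:260,230:440],None,fx=3.5,fy=3.5))
for c in blobs(white(f),(255,130,366,240)):r=rect(world(f,c,45));print(r)
k=(f['color'].astype(int).sum(2)<150).astype(np.uint8)[165:200,310:345]
```

```text
10.1 [601.3 188.2  21.6] [179.9  -0.   82.5] [ 0.   0.3 -0.5] 57.76118337791365
(array([587.9,  85. ]), [72.48112487792969, 138.46762084960938], np.float32(175.07066), array([[515.8,  54.9],
       [653.8,  43. ],
       [660. , 115.2],
       [522.1, 127.1]], dtype=float32))
```

View pics/p4.png

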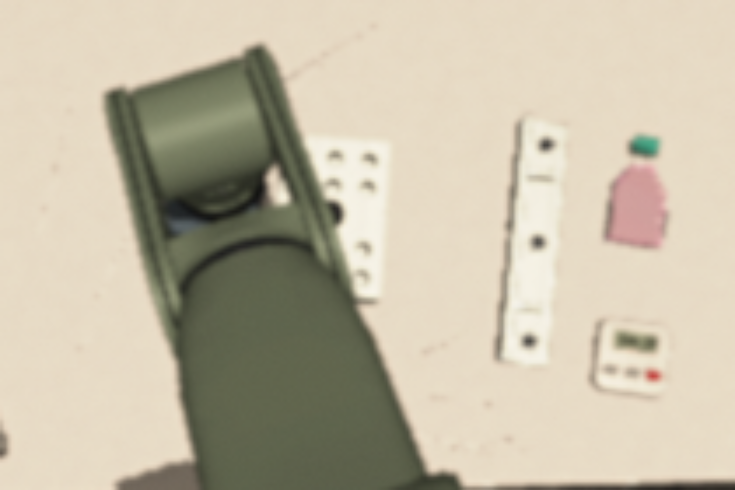

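Block is about 5° cw (fence at 7.5°), centre about (589,97), well placed. I'll let the fingers open, then push towards the fence.

Emit:
step_arm(
  linear=[
    [0,0,0],
    [0,0,0],
    [0,0,0],
    [0,0,0],
    [0,0,0],
    [-0.03,0,0],
    [-0.06,0,0],
    [-0.09,0,0],
    [-0.12,0,0],
    [-0.15,0,0],
    [-0.18,0,0],
    [-0.21,0,0],
    [-0.24,0,0],
    [-0.27,0,0],
    [-0.3,0,0],
    [-0.33,0,0],
    [-0.36,0,0],
    [-0.39,0,0],
    [-0.42,0,0],
    [-0.42,0,0],
  ],
  turn=[0,0,0,0,0,0,0,0,0,0,0,0,0,0,0,0,0,0,0,0],
)

```text
time_s: 12.65
ee_pos: [583.9, 61.5, 20.9]
ee_rot: [-180.0, 0.1, 82.5]
force: [0.6, -0.5, 2.4]
gripper_width: 91.1
gripper_force: 1.0
```

Run:
```python
from h import *
s=env.state();print(s['time_s'],s['ee_pos'],s['ee_rot'],s['force'],s['gripper_width'])
f=cams.grab_frame('top');cv2.imwrite('pics/p5.png',cv2.resize(f['color'][120:260,230:440],None,fx=3.5,fy=3.5))
for c in blobs(white(f),(290,130,400,240)):r=rect(world(f,c,45));print(r)
```

```text
12.65 [583.9  61.5  20.9] [-180.     0.1   82.5] [ 0.6 -0.5  2.4] 91.09952915935654
(array([572.1, -81.9]), [41.687103271484375, 193.44630432128906], np.float32(172.75781), array([[ 473.5,  -90.4],
       [ 665.4, -114.8],
       [ 670.7,  -73.4],
       [ 478.7,  -49. ]], dtype=float32))
```

View pics/p5.png

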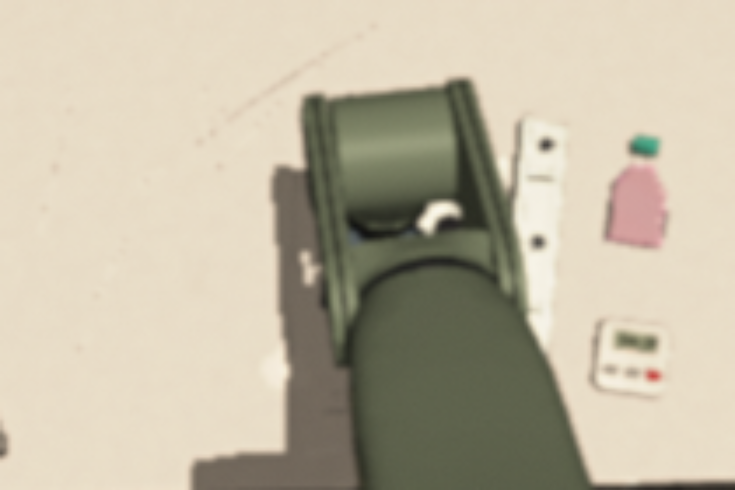

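The arm hides the block now, with the fence still about 10 mm away. I'll creep on in small steps and watch the force.

Emit:
step_arm(
  linear=[
    [-0.008,0,0],
    [-0.016,0,0],
    [-0.024,0,0],
    [-0.03,0,0],
    [-0.03,0,0],
  ],
  turn=[0,0,0,0,0],
)

```text
time_s: 13.32
ee_pos: [582.9, 54.8, 20.9]
ee_rot: [-180.0, -0.1, 82.5]
force: [-0.4, 5.3, 2.4]
gripper_width: 90.9
gripper_force: 3.8
```

Emit:
step_arm(
  linear=[
    [-0.004,0,0],
    [-0.008,0,0],
    [-0.008,0,0],
  ],
  turn=[0,0,0],
)

```text
time_s: 13.7
ee_pos: [582.6, 52.2, 20.9]
ee_rot: [-180.0, -0.0, 82.5]
force: [-0.1, 5.5, 2.9]
gripper_width: 91.2
gripper_force: 3.9
```

Emit:
step_arm(
  linear=[
    [-0.004,0,0],
    [-0.008,0,0],
    [-0.008,0,0],
  ],
  turn=[0,0,0],
)

```text
time_s: 14.08
ee_pos: [582.4, 50.3, 20.9]
ee_rot: [-180.0, -0.1, 82.5]
force: [0.6, 7.1, 2.6]
gripper_width: 91.3
gripper_force: 4.7
```

Emit:
step_arm(
  linear=[
    [-0.004,0,0],
    [-0.008,0,0],
    [-0.008,0,0],
  ],
  turn=[0,0,0],
)

```text
time_s: 14.45
ee_pos: [582.3, 50.2, 21.0]
ee_rot: [-180.0, -0.3, 82.5]
force: [1.2, 15.1, 2.1]
gripper_width: 91.1
gripper_force: 9.1
```

Emit:
step_arm(
  linear=[
    [-0.004,0,0],
    [-0.004,0,0],
  ],
  turn=[0,0],
)

```text
time_s: 14.7
ee_pos: [582.4, 50.2, 21.2]
ee_rot: [180.0, -0.4, 82.5]
force: [1.4, 18.8, 2.3]
gripper_width: 91.2
gripper_force: 11.1
```

Contact: the force has risen while the tool stopped. One slight extra press, then back off, lift, and move aside for an unobstructed view.

Emit:
step_arm(
  linear=[
    [-0.004,0,0],
    [-0.004,0,0],
    [0.02,0,0],
    [0.1,0,0],
    [0.1,0,-0.2],
    [0.1,0,-0.4],
    [0.5,-0.3,-0.4],
    [0.5,-0.3,-0.4],
    [0.5,-0.3,-0.4],
    [0.5,-0.3,-0.4],
    [0.5,-0.3,-0.4],
  ],
  turn=[0,0,0,0,0,0,0,0,0,0,0],
)

```text
time_s: 16.08
ee_pos: [512.5, 205.1, 140.6]
ee_rot: [-180.0, 0.1, 82.5]
force: [-1.1, -0.1, 0.7]
gripper_width: 91.2
gripper_force: 0.0
```

Run:
```python
from h import *
s=env.state();print(s['time_s'],s['ee_pos'],s['force'])
f=cams.grab_frame('top');g=cams.grab_frame('scene')
cv2.imwrite('pics/p6.png',np.hstack([cv2.resize(f['color'][130:240,330:430],(400,440),interpolation=cv2.INTER_CUBIC),cv2.resize(g['color'][200:310,310:410+0],(400,440),interpolation=cv2.INTER_CUBIC)]))
for c in blobs(white(f),(290,130,440,240)):r=rect(world(f,c,45));print(r)
```

```text
16.075 [512.5 205.1 140.6] [-1.1 -0.1  0.7]
(array([567. , -35.2]), [133.0503387451172, 215.37684631347656], np.float32(172.67021), array([[ 451.7,  -87.4],
       [ 665.3, -114.9],
       [ 682.3,   17.1],
       [ 468.6,   44.6]], dtype=float32))
```

View pics/p6.png

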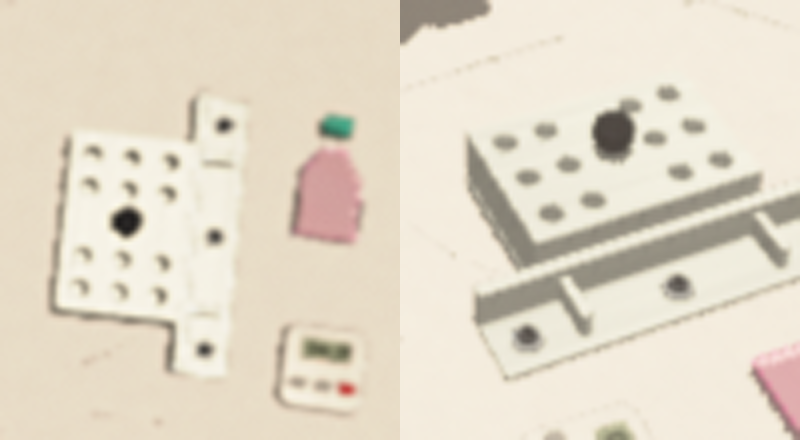

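The block lies at the fence, well within its ends (left panel: block rows 135–320, fence rows 95–375). I'll check how parallel it is numerically.

```bash
cat > par.py <<'E'
from h import *
f=cams.grab_frame('top');m=white(f)
c=max(blobs(m,(290,130,440,240)),key=len)
k=np.zeros_like(m);cv2.drawContours(k,[c],-1,1,-1)
def fit(rows,side,z):
    pts=np.array([[ (np.where(k[r])[0][0]-.5 if side<0 else np.where(k[r])[0][-1]+.5),r] for r in rows])
    w=ray(f,(pts-1.5)/4,z);
    for _ in range(3):
        p=np.polyfit(w[:,0],w[:,1],1);e=w[:,1]-np.polyval(p,w[:,0]);w=w[abs(e)<max(2*e.std(),.5)]
    return np.degrees(np.arctan(p[0])),np.polyval(p,570),e.std()
r0=130*4
print('side A z45',fit(range(r0+150,r0+300),-1,45))
print('foot back z3',fit(range(r0+110,r0+365),1,3))
x=lambda a,b:[*range(r0+a,r0+b)]
print('fence front z30',fit(x(100,125)+x(335,365),-1,30))
b=f['color'];d=(b.astype(int).sum(2)<180).astype(np.uint8)
n,l,st,ce=cv2.connectedComponentsWithStats(d[160:210,345:380])
for i in range(1,n):
    if st[i,4]>8: print('knob',ray(f,ce[i]+[345,160],60))
E
python3 par.py
```

```text
side A z45 (np.float64(-7.894774485904129), np.float64(30.82577005192077), np.float64(0.3039139060450753))
foot back z3 (np.float64(-7.096270582658725), np.float64(-107.56168228093784), np.float64(1.10998432846661))
fence front z30 (np.float64(-7.3748194026107265), np.float64(-64.92053882576069), np.float64(1.6472444962431496))
knob [[572.3 -13.9]]
```

Angles agree within about 0.5–0.8°, with a possible hairline gap at the robot-side end. I'll seat it with closed-finger presses either side of centre.

Run:
```python
from mv import *
# commanded now: measured approx
cur=(512.5,204.6,141,82.5);c=(572.3,-13.9);A=-7.5
q=body(c,A,(-25,80),141)
rows(cur,[q,q[:2]+(24,82.5)])
```

```text
[[-0.429, 0.209, 0.0], [-0.429, 0.209, 0.39]]
[0.0, 0.0]
```

Emit:
step_arm(
  linear=[
    [-0.429,0.209,0],
    [-0.429,0.209,0],
    [-0.429,0.209,0],
    [-0.429,0.209,0.15],
    [-0.429,0.209,0.28],
    [-0.429,0.209,0.36],
    [-0.429,0.209,0.39],
    [-0.429,0.209,0.39],
    [-0.429,0.209,0.39],
    [-0.45,0.209,0.39],
    [-0.465,0.209,0.39],
    [-0.475,0.209,0.39],
    [-0.481,0.209,0.39],
    [-0.486,0.209,0.39],
    [-0.486,0.209,0.39],
  ],
  turn=[0,0,0,0,0,0,0,0,0,0,0,0,0,0,0],
  fingers=1,
)

```text
time_s: 18.1
ee_pos: [555.5, 53.8, 24.0]
ee_rot: [180.0, -0.0, 82.5]
force: [-0.2, 1.9, -0.2]
gripper_width: 0.4
gripper_force: 1.0
```

Emit:
step_arm(
  linear=[
    [-0.004,0,0],
    [-0.004,0,0],
  ],
  turn=[0,0],
)

```text
time_s: 18.35
ee_pos: [555.5, 53.8, 24.0]
ee_rot: [180.0, -0.1, 82.5]
force: [0.3, 6.3, -0.5]
gripper_width: 0.3
gripper_force: 3.4
```

Emit:
step_arm(
  linear=[
    [-0.004,0,0],
    [-0.004,0,0],
  ],
  turn=[0,0],
)

```text
time_s: 18.6
ee_pos: [555.5, 53.8, 24.1]
ee_rot: [180.0, -0.2, 82.4]
force: [-0.3, 11.8, 0.3]
gripper_width: 0.4
gripper_force: 5.6
```

Emit:
step_arm(
  linear=[
    [-0.004,0,0],
    [-0.006,0,0],
    [-0.006,0,0],
  ],
  turn=[0,0,0],
)

```text
time_s: 18.98
ee_pos: [555.5, 53.7, 24.4]
ee_rot: [180.0, -0.4, 82.4]
force: [-0.1, 17.9, 0.4]
gripper_width: 0.6
gripper_force: 8.7
```

Emit:
step_arm(
  linear=[
    [0.03,0,0],
    [0.06,0,0],
    [0.06,0.16,0],
    [0.06,0.16,0],
    [0.03,0.16,0],
    [0.015,0.16,0],
    [0.007,0.16,0],
    [0.002,0.16,0],
    [-0.002,0.16,0],
    [-0.004,0.16,0],
    [-0.004,0.16,0],
  ],
  turn=[0,0,0,0,0,0,0,0,0,0,0],
)

```text
time_s: 20.35
ee_pos: [601.8, 47.4, 24.5]
ee_rot: [-180.0, -0.5, 82.3]
force: [0.3, 19.6, 0.9]
gripper_width: 0.8
gripper_force: 9.9
```

Both presses stopped dead at about 18–20 N, so the block is seated. The two contact points give a face angle of -7.75°. Backing off.

Emit:
step_arm(
  linear=[
    [0.03,0,0],
    [0.1,0,0],
    [0.1,0,-0.2],
    [0.1,0,-0.4],
    [0.5,-0.4,-0.4],
    [0.5,-0.4,-0.4],
    [0.5,-0.4,-0.4],
    [0.5,-0.4,-0.4],
    [0.5,-0.4,-0.4],
  ],
  turn=[0,0,0,0,0,0,0,0,0],
)

```text
time_s: 21.48
ee_pos: [503.2, 206.3, 144.1]
ee_rot: [180.0, 0.0, 82.5]
force: [-0.3, -0.7, -0.1]
gripper_width: 0.6
gripper_force: 0.0
```

```bash
python3 par.py; python3 -c "
from workcell import env
s=env.state();print(s['time_s'],s['ee_pos'],s['force'])
print(env.job_done())"
```

```text
side A z45 (np.float64(-7.869697136810114), np.float64(30.659522964984376), np.float64(0.3960320110009944))
foot back z3 (np.float64(-7.079410038533284), np.float64(-107.51809656270004), np.float64(1.0664622569448416))
fence front z30 (np.float64(-7.199218389247519), np.float64(-64.52229206382582), np.float64(1.6956792973900165))
knob [[572. -14.]]
21.525 [503.46585002 205.88895874 144.02626395] [-0.67306245 -0.56927339  0.55453422]
the job is handed in; nothing more can be done
None
```

The block's long side is pressed up against the fence with both ends inside it, and the job was handed in at 21.5 s; the camera shows it parallel to within about 0.8°, roughly the measuring error, and both final presses (18–20 N) met a firm stop.

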